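# Bring the part to the probe on the locked measuring slide

## Robot

A 7-joint arm with a two-finger parallel gripper is mounted at the origin on the work surface. World frame = base frame: x ahead of the robot, y to its left, z up, the work surface at z = 0. Lengths are in m, angles in rad, forces in N, time in s.
With the tool pointing down it reaches from about 0.35 to 0.9 m from the base axis. Payload 19.9 kg.
Tool frame: the origin (TCP) lies at the very end of the fingers, on their centre line; the grasp point (between the pads) lies 19 mm behind it; z points along the fingers, y is the direction in which the jaws open and shut (so a half turn about z gives the same grasp; the last joint's range is limited). The gripper opens to 94 mm and grips with 3 to 60 N. Pads are 16 mm wide; open, the fingers measure 119 mm over their backs; the gripper's body (75 mm by 177 mm) begins 78 mm behind the grasp point.
Start: joints at [1.151, 0.417, -0.01, 1.614, 0.005, 1.111, -0.053], TCP at [0.231, -0.581, 0.205] pointing down, gripper open.
Joint ranges: [-2.81, 2.81], [-0.39, 2.02], [-1.27, 1.25], [0.06, 2.57], [-1.19, 4.33], [0.19, 2], [-2.82, 2.82]. Speed limits (rad/s): [1.89, 1.89, 2.39, 2.39, 3.01, 3.01, 3.01].

## Interface

Orientations are given as a unit quaternion [w, x, y, z].
In Python, from station import get_state, eyes, workorder gives the robot as it stands.
- The arm moves only by the tool move_arm, never from a script. Its arguments are lists of equal length, an entry for each row: "grip": the opening, from 0 (shut) to 1 (fully open); "slide": the shift along the tool's x, y, z in cm, a list of three; "roll": the turn about the tool's z in rad. A call has 1 to 5 rows; each row shifts and turns the commanded pose from where the row before left it, along the tool's axes as they then stand; what a row does not reach is not made up. A row lasts 1/12 s, in which the tool goes at most 41.7 mm and 7.16 degrees, less where a joint would pass 70% of its speed; a pose out of reach is approached as far as the arm can. A call is refused whole if a number of a shift passes 4.17 or a number of a turn 0.125, either way. A call with a gripper value outside its range is refused whole. The fingers move at their own pace and stop on an object; "squeeze" is the grip in N (left out, the last holds). Time passes only in rows, so rows that do not move let the fingers close. It gives the time, the measured TCP pose, the force and the opening at its end, in the units of the state.
- get_state(): the state, without advancing time (a new reading comes with each control period).
- eyes.camera(name): name is "scene" or "side" or "wrist"; returns (picture, depth): 384x512x3 uint8, red, green, blue; 384x512 float32, m along the optical axis (not along the pixel's ray), 0 where there is no reading.
- eyes.camera_model(name): a dict with "intrinsics" (3x3 intrinsics, pixels), "pose" (4x4, takes a point from camera to world coordinates). Camera axes: x right, y up, looking along -z (the intrinsics and any distortion apply to the point x, -y, -z); pixel columns grow to the right and rows downward; lengths in m; the calibration is good to about 2 mm. A picture is of the moment at which its call begins: read the wrist's pose just before it. camera_model takes no time and is no camera call; for the wrist camera it gives the pose at the moment of the call.
- workorder.hand_in(): hands the job in, once; it reports no verdict.
Trained networks look in the newest picture that a camera, given by its name, has taken for a name from the list of things; names that differ only in an ending like _2 or _b are one class to them, and where a whole thing is asked for, a point or a joint stands for the part that bears it (a point fixed in the world has none). Each returns a list of dicts, best first, with "score" (0 to 1); they miss things now and then, are a little off and sometimes report something else, mostly with a low value. They report only what shows in the picture. A call takes as long as a camera call. They do not tell look-alikes from the thing itself.
- eyes.recognise(thing, camera): "point" ([column, row] in pixels, amid what is visible of it).
- eyes.regions_of(thing, camera): "mask" (384x512 bool, what is visible of it) and "point" ([column, row] in pixels, amid what is visible of it).
- eyes.spot_point(thing, camera): "point" ([column, row] in pixels: a listed point, or the origin of a listed thing).
The state is a dict: "clock": time; "qpos": joint angles; "qd": joint speeds; "tau": joint torques, N m; "ee_pos": TCP position; "orientation": TCP orientation; "ft_force": force on the tool from outside, world axes, zero at the start; "torque": the same for the moment, N m; "gripper_width": finger opening in m.
Only numpy, scipy, OpenCV 4.12 (cv2) and the standard library are available. Lean on these libraries where they do the work, as an engineer would, in place of code of your own. Each camera call takes 0.05 s, during which the arm holds its last target. There are 200 camera calls.

## Task

Bring the part on the measuring slide up to the probe: with a fingertip press the round lock button on the carriage and keep it down while you slide the carriage along its rail until it rests against the end stop, and only then let the button come up so that the carriage is locked there. Grasp nothing: the part stays standing in its nest, and leave the end stop and the other things on the plate where they are.

Things in the scene. Friction and masses are not known exactly. Their poses are not given: they have to be found in the camera images.
- slide: The measuring slide, bolted to the granite plate: base plate 150 mm wide (its x) and 360 mm long (its y), 12 mm high, with a steel rail 100 mm wide whose top is 30 mm above the granite. Origin: centre of its underside. Its +y axis points along the rail from the carriage's starting end to the end stop; z up; on its -x side the base plate has a white scale.
- button_top (a point): Centre of the top of the lock button: plain black round push button, 32 mm across, in a dark collar 42 mm across and 4 mm high, on the scale side of the carriage top (35 mm to slide -x of its middle line, mid-length). Released, its top is 66 mm above the granite, 16 mm above the carriage; it goes straight down 8 mm and then still stands 4 mm above the collar. It rides with the carriage.
- plunger (a joint): Lock button travel in m: 0 released, 0.008 fully down. The spring takes 4 N to start and 8 N when fully down. Up, its bolt locks the carriage (under 2 mm of play) at the start, at the stop and in notches about 20 mm apart on the way; pressed by more than 3 mm it lets the carriage slide freely.
- carriage (a joint): Carriage travel along the slide's +y in m: 0 at the start; it grows toward the end stop. The free carriage needs about 1 to 2 N to move and stays where it is left.
- carriage_face (a point): Middle of the leading (slide +y) face of the carriage, 42 mm above the granite. The carriage is an aluminium plate 140 mm wide (slide x), 80 mm long (slide y), its top 50 mm above the granite; this point is 40 mm ahead of the button's centre along slide y.
- stop_face (a point): Middle of the end stop's face that meets the carriage, 42 mm up, 110 to 200 mm ahead of carriage_face along slide y. Dark steel block 100 mm wide, 30 mm long, top 54 mm above the granite; on top a 16 mm thumb screw (to 64 mm high; not the button); on the side away from the scale a probe bracket, to 71 mm high, reaching 145 mm from the rail's middle and back over the carriage's edge.
- nest (a point): Centre of the floor of the nest on the carriage's top, 50 mm above the granite, 75 mm to slide +x of the button: four low walls 5 mm high, 39 x 39 mm inside.
- part: Loose turned steel hub standing in the nest: flange 36 mm across and 10 mm high, boss 22 mm across, 24 mm high in all, 120 g; it rides along. Origin at the centre of its underside.
- spare_part: loose spare of the same turned hub as 'part', standing on the granite in front of the slide; bystander; origin at the centre of its underside
- gauge_block: loose steel gauge block 35 x 12 x 30 mm standing in front of the slide; bystander; origin at the centre of its underside
- ring_gauge: loose dark ring gauge, 54 mm outside, 28 mm hole, 18 mm high, in front of the slide; bystander; origin at the centre of its underside
- plug_gauge: loose upright steel plug gauge, 28 mm across, 88 mm high, beyond the slide's starting end; bystander; origin at the centre of its underside
- micrometer: loose micrometer lying flat behind the slide, about 70 x 135 mm, 17 mm high; bystander; origin on the granite at the centre of its bow
- vee_block: loose dark vee block 50 x 50 x 42 mm behind the slide; bystander; origin at the centre of its underside
There are look-alikes about, which are no part of the job. What is shaped like the part but brown or purple is not meant.

How it is judged:
On the way, in this order (a step that is already met when the one before it is completed fails the run):
1. the lock button is pressed with the carriage still at its start (value of joint plunger above 0.0035 m and value of joint carriage below 0.02 m), for 0.05 s.
2. the carriage rests against the end stop with the button still held down (y of carriage_face in the frame of stop_face above -0.002 m and value of joint plunger above 0.003 m), for 0.05 s.
At the end, for the whole second after the job is handed in: The carriage face is within 2 mm of the end stop, the lock button is up (less than 1 mm down), and the part stands upright and still in its nest (origin within 4 mm of the nest's centre) (y of carriage_face in the frame of stop_face above -0.002 m and value of joint plunger below 0.001 m and linear speed of part below 0.01 m/s and distance between part and nest below 0.004 m and angle between part's own z axis and vertical below 0.08 rad); the robot touches nothing.
It fails at once if the lock button came up while the carriage was between its start and the stop (or the carriage was forced along against its lock) (value of joint carriage above 0.008 m and y of carriage_face in the frame of stop_face below -0.004 m and value of joint plunger below 0.002 m).
It fails at once if the part was lifted, pushed or tipped out of its nest (distance between part and nest above 0.007 m or angle between part's own z axis and vertical above 0.3 rad).
It fails at once if the end stop was shifted by more than 3 mm (distance of stop_face from where it was at the start of the episode above 0.003 m).
It fails at once if a bystander was lifted or shifted by more than 10 mm (distance of any of spare_part, gauge_block, ring_gauge, plug_gauge, micrometer, vee_block from where it was at the start of the episode above 0.01 m).
It also fails if it takes over 38 s, if anything falls off the work surface, if the arm or the gripper's body presses on something with over 40 N, if the wrist force passes 120 N, or if a joint passes its speed limit or range.

## Working session

There is one attempt and no reset: what is moved stays moved. The work goes in short steps, Python scripts to look and compute and a tool call to move; the robot and the scene stay as the last step left them, time stands still between calls to the robot, and variables do not carry over. Pictures are saved under pics/ and viewed, about 8 in all and at most 12, crops included, and the job is handed in when it is done.

Besides the shell and the picture viewer there is one more tool, called after ">>>" as a command line: name --pt "numbers of a row" for each row, then --argument value for the rest. move_arm: Moves the arm, as the interface text tells. Its arguments: {"type":"object","properties":{"grip":{"type":"array","items":{"type":"number"}},"slide":{"type":"array","items":{"type":"array","items":{"type":"number"}}},"roll":{"type":"array","items":{"type":"number"}},"squeeze":{"type":"number"}},"required":["grip","slide","roll"]}

```bash
mkdir -p pics; cat > h.py <<'E'
import numpy as np, cv2
from station import get_state, eyes, workorder
def world(cam,px,d,M=None):
    M=M or eyes.camera_model(cam); K=np.array(M["intrinsics"]); P=np.array(M["pose"])
    p=np.array([(px[0]-K[0,2])/K[0,0]*d, -(px[1]-K[1,2])/K[1,1]*d, -d,1]); return (P@p)[:3]
def atz(cam,px,z):
    a=world(cam,px,0); b=world(cam,px,1); return a+(b-a)*(z-a[2])/(b[2]-a[2])
def proj(cam,p):
    M=eyes.camera_model(cam); K=np.array(M["intrinsics"]); q=np.linalg.inv(M["pose"])@np.r_[p,1]
    return K[0,0]*q[0]/-q[2]+K[0,2], K[1,1]*-q[1]/-q[2]+K[1,2]
E
python3 - <<'E'
from h import *
s=get_state(); print({k:np.round(v,3).tolist() for k,v in s.items()})
ims=[]
Z={'button_top':.066,'stop_face':.042,'carriage_face':.042,'nest':.05}
for c in ("scene","side"):
    im,d=eyes.camera(c); im=im.copy()
    m=eyes.camera_model(c); print(c,m.keys(),np.round(m['pose'],3).tolist())
    for t,z in Z.items():
        for r in eyes.spot_point(t,c)[:3]:
            p=r['point']; dd=d[int(p[1]),int(p[0])]
            print(c,t,round(r['score'],2),np.round(p),np.round(world(c,p,dd),3),np.round(atz(c,p,z),3))
    cv2.imwrite(f'pics/{c}.png',cv2.resize(im[...,::-1],(800,600)))
E
```

```text
{'clock': 0.0, 'qpos': [1.15, 0.418, -0.01, 1.614, 0.005, 1.111, -0.053], 'qd': [0.0, -0.001, 0.001, 0.001, -0.002, -0.002, -0.001], 'tau': [-0.0, -85.125, 0.638, -42.6, -0.049, 0.019, 0.0], 'ee_pos': [0.231, -0.58, 0.205], 'orientation': [-0.001, 0.982, 0.188, -0.0], 'ft_force': [0.691, 1.073, 0.335], 'torque': [-0.001, 0.003, 0.014], 'gripper_width': 0.094}
scene dict_keys(['intrinsics', 'pose']) [[-0.477, -0.575, 0.665, 1.176], [0.879, -0.322, 0.352, 0.315], [0.012, 0.752, 0.659, 0.69], [0.0, 0.0, 0.0, 1.0]]
scene button_top 0.62 [271. 163.] [ 0.428 -0.047  0.064] [ 0.43  -0.046  0.066]
scene stop_face 0.88 [298. 204.] [0.527 0.081 0.051] [0.518 0.077 0.042]
scene stop_face 0.48 [271. 180.] [ 0.467 -0.028  0.039] [ 0.471 -0.026  0.042]
scene carriage_face 0.94 [270. 180.] [ 0.47  -0.031  0.041] [ 0.47  -0.03   0.042]
scene nest 0.94 [250. 180.] [ 0.508 -0.071  0.053] [ 0.504 -0.072  0.05 ]
side dict_keys(['intrinsics', 'pose']) [[-0.974, 0.154, -0.163, 0.399], [-0.224, -0.724, 0.653, 0.627], [-0.017, 0.673, 0.74, 0.784], [0.0, 0.0, 0.0, 1.0]]
side button_top 0.75 [323. 187.] [ 0.418 -0.056  0.062] [ 0.418 -0.052  0.066]
side stop_face 0.83 [256. 236.] [0.525 0.091 0.055] [0.527 0.081 0.042]
side stop_face 0.39 [273. 235.] [0.498 0.062 0.028] [0.496 0.072 0.042]
side carriage_face 0.74 [294. 200.] [ 0.473 -0.037  0.029] [ 0.472 -0.026  0.042]
side nest 0.56 [293. 179.] [ 0.481 -0.069  0.059] [ 0.482 -0.078  0.05 ]
```

View pics/scene.png

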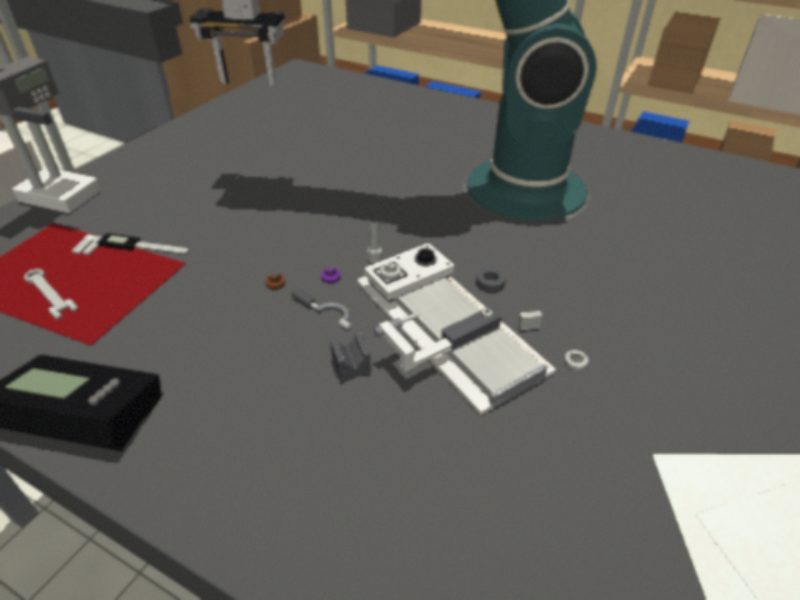

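View pics/side.png

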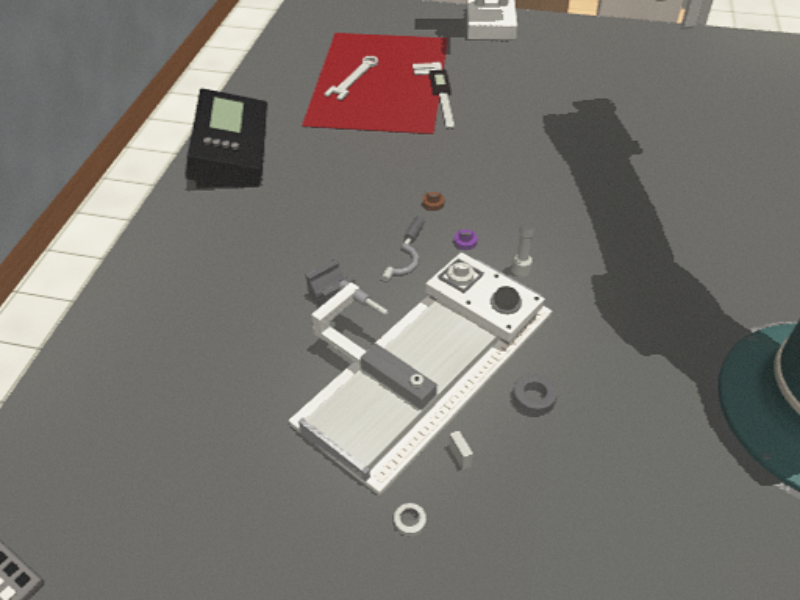

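Both views agree: the black button sits on the carriage at about (272,164) in scene and (324,190) in side. The part is in its nest next to it, and the stop with thumb screw and bracket lies up the rail. Next I fit the rail direction from depth.

```bash
python3 - <<'E'
from h import *
for c in ("side","scene"):
    im,d=eyes.camera(c); M=eyes.camera_model(c); K=np.array(M["intrinsics"]); P=np.array(M["pose"])
    v,u=np.mgrid[:384,:512]
    X=np.stack([(u-K[0,2])/K[0,0]*d,-(v-K[1,2])/K[1,1]*d,-d],-1)@P[:3,:3].T+P[:3,3]
    near=(d>0)&(np.hypot(X[...,0]-.5,X[...,1]-.05)<.27)
    car=near&(np.abs(X[...,2]-.05)<.006)&(np.hypot(X[...,0]-.455,X[...,1]+.06)<.1)&(im.min(-1)>130)
    g=X[near&(np.abs(X[...,2])<.004)]; print(c,'granite z',np.median(X[near&(X[...,2]<.006)][:,2]))
    base=near&(X[...,2]>.008)&(X[...,2]<.034)&(im.min(-1)>120)
    n,l,st,_=cv2.connectedComponentsWithStats((base|car).astype(np.uint8)); k=1+np.argmax(st[1:,4])
    for nm,m in (("carriage",car),("slide",(l==k)&base)):
        r=cv2.minAreaRect((X[m][:,:2]*1000).astype(np.float32)); print(nm,m.sum(),np.round(r[0],1),np.round(r[1],1),round(r[2],2))
    b=near&(X[...,2]>.057)&(X[...,2]<.072)&(im.max(-1)<60)&(np.hypot(X[...,0]-.424,X[...,1]+.049)<.03)
    print('button',b.sum(),X[b].mean(0).round(4), np.ptp(X[b],axis=0).round(3))
    st=near&(X[...,2]>.049)&(X[...,2]<.06)&(im.max(-1)<110)&(np.hypot(X[...,0]-.525,X[...,1]-.085)<.08)
    r=cv2.minAreaRect((X[st][:,:2]*1000).astype(np.float32)); print('stop',st.sum(),r)
    for t in ("plug_gauge","part","spare_part","ring_gauge"):
        for q in eyes.spot_point(t,c)[:2]: print(t,round(q['score'],2),np.round(q['point']),atz(c,q['point'],.05 if t=='part' else 0).round(3))
E
```

```text
side granite z -0.0003239440867519594
carriage 1349 [446.2 -65.5] [ 83.  140.9] 61.03
slide 7449 [501.8  40.8] [360.8 151.4] 61.99<stdin>:14: RuntimeWarning: Mean of empty slice.
  ret = um.true_divide(
Traceback (most recent call last):
ValueError: zero-size array to reduction operation maximum which has no identity
```

>>> move_arm --grip '[0,0,0,0,0]' --pt "0 0 0" --pt "0 0 0" --pt "0 0 0" --pt "0 0 0" --pt "0 0 0" --roll '[-0.12,-0.12,-0.12,-0.12,-0.12]' --squeeze 20

```text
clock: 0.97
ee_pos: [0.2312, -0.5807, 0.2054]
orientation: [-0.0, 0.881, 0.473, -0.0]
ft_force: [0.2, -0.4, 0.1]
gripper_width: 0.0643
```

>>> move_arm --grip '[0,0,0,0,0]' --pt "0 0 0" --pt "4 -0.62 0" --pt "4 -0.62 0" --pt "4 -0.62 0" --pt "4 -0.62 0" --roll '[-0.1,0,0,0,0]'

```text
clock: 1.38
ee_pos: [0.285, -0.4262, 0.2053]
orientation: [-0.0, 0.858, 0.513, -0.0]
ft_force: [0.6, -1.0, 1.1]
gripper_width: 0.0307
```

>>> move_arm --grip '[0,0,0,0,0]' --pt "4 -0.62 0" --pt "4 -0.62 0" --pt "4 -0.62 0" --pt "4 -0.62 0" --pt "0 0 0" --roll '[0,0,0,0,0]'

```text
clock: 1.8
ee_pos: [0.3408, -0.2693, 0.2059]
orientation: [0.0, 0.856, 0.517, 0.0]
ft_force: [0.9, 0.6, 1.0]
gripper_width: 0.001
```

>>> move_arm --grip '[0,0,0,0,0]' --pt "4 -0.9 0" --pt "4 -0.9 0" --pt "4 -0.9 0" --pt "4 -0.9 0" --pt "0 0 0" --roll '[0,0,0,0,0]'

```text
clock: 2.22
ee_pos: [0.384, -0.1112, 0.206]
orientation: [0.0, 0.856, 0.517, 0.001]
ft_force: [0.9, 1.5, -0.6]
gripper_width: 0.0005
```

```bash
python3 - <<'E'
from h import *
s=get_state(); print(s['ee_pos'],s['orientation'])
c='wrist'; im,d=eyes.camera(c); M=eyes.camera_model(c); print(np.round(M['pose'],3).tolist())
for t,z in {'button_top':.066,'stop_face':.042,'carriage_face':.042,'nest':.05}.items():
    for r in eyes.spot_point(t,c)[:2]:
        p=r['point']; print(t,round(r['score'],2),np.round(p),np.round(world(c,p,d[int(p[1]),int(p[0])]),4),np.round(atz(c,p,z),4))
for r in eyes.regions_of('button_top',c)[:2]:
    m=r['mask']; v,u=np.nonzero(m); q=np.array([world(c,(a,b),d[b,a],M) for a,b in zip(u,v) if d[b,a]>0])
    print('region',round(r['score'],2),len(u),r['point'],np.median(q,0).round(4),np.ptp(q,axis=0).round(3))
cv2.imwrite('pics/w1.png',im[...,::-1])
E
```

```text
[ 0.38397553 -0.1112456   0.20599332] [3.39281699e-04 8.56184412e-01 5.16669924e-01 5.71732298e-04]
[[0.884, 0.45, 0.127, 0.422], [-0.468, 0.85, 0.243, -0.044], [0.001, -0.275, 0.962, 0.386], [0.0, 0.0, 0.0, 1.0]]
button_top 0.92 [257. 133.] [ 0.4146 -0.0589  0.0679] [ 0.4146 -0.059   0.066 ]
button_top 0.56 [285. 199.] [ 0.4058 -0.1602  0.0243] [ 0.4076 -0.1469  0.066 ]
carriage_face 0.66 [284.  94.] [ 0.4648 -0.0367  0.0322] [ 0.4636 -0.037   0.042 ]
nest 0.92 [314. 128.] [ 0.4784 -0.0899  0.0499] [ 0.4784 -0.0899  0.05  ]
region 0.68 519 [256.8, 128.5] [ 0.4165 -0.0534  0.0666] [0.03  0.029 0.015]
```

View pics/w1.png

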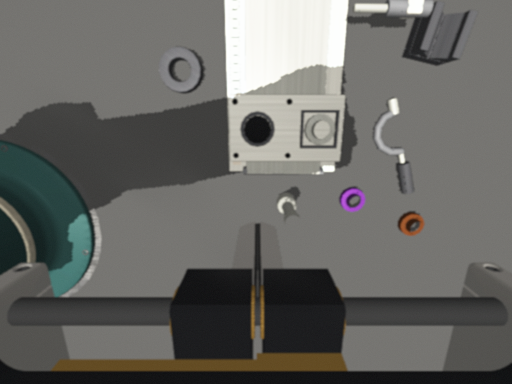

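The wrist view shows the button at (257,128), with the part in its nest at (320,128) and the plug gauge at (287,205). The button position agrees with the carriage fit to within about 4 mm. I move above it and descend.

>>> move_arm --grip '[0,0,0,0,0]' --pt "3.4 0 0" --pt "3.4 0 0" --pt "0 0 3.5" --pt "0 0 3.5" --pt "0 0 0" --roll '[0,0,0,0,0]'

```text
clock: 2.93
ee_pos: [0.4117, -0.0573, 0.131]
orientation: [-0.003, 0.858, 0.513, -0.002]
ft_force: [-1.3, -1.5, -0.9]
gripper_width: 0.0001
```

```bash
python3 - <<'E'
from h import *
s=get_state(); print(s['ee_pos'],s['ft_force'])
out=[]
for c in ('wrist','side','scene'):
    im,d=eyes.camera(c); M=eyes.camera_model(c)
    for r in eyes.regions_of('button_top',c)[:2]:
        v,u=np.nonzero(r['mask']); q=np.array([world(c,(a,b),d[b,a],M) for a,b in zip(u,v) if d[b,a]>0])
        q=q[(q[:,2]>.06)&(q[:,2]<.072)]
        if len(q): print(c,round(r['score'],2),len(q),r['point'],((q.max(0)+q.min(0))/2).round(4),np.median(q,0).round(4),np.ptp(q,axis=0).round(3))
    t=proj(c,s['ee_pos']); a,b=int(t[0]),int(t[1])
    y0=max(0,min(384-150,b-75));x0=max(0,min(512-200,a-100))
    if c=='wrist': y0,x0=110,150
    out.append(cv2.resize(im[y0:y0+150,x0:x0+200,::-1],(400,300))); print(c,t,(x0,y0))
cv2.imwrite('pics/c2.png',np.vstack([np.hstack(out[:2]),np.hstack([out[2],out[2]*0])]))
E
```

```text
[ 0.41169918 -0.05730256  0.13098202] [-1.2526144  -1.52703296 -0.91466751]
wrist (np.float64(252.77533490576886), np.float64(231.75222386675324)) (150, 110)
side 0.77 166 [320.3, 191.8] [ 0.4151 -0.0489  0.0648] [ 0.415  -0.0464  0.0653] [0.031 0.036 0.009]
side (np.float64(329.04157045707143), np.float64(162.8016729926772)) (229, 87)
scene 0.42 57 [270.9, 161.7] [ 0.4204 -0.049   0.064 ] [ 0.4227 -0.0484  0.0642] [0.029 0.028 0.007]
scene (np.float64(271.5539744857587), np.float64(139.28588143098256)) (171, 64)
```

View pics/c2.png

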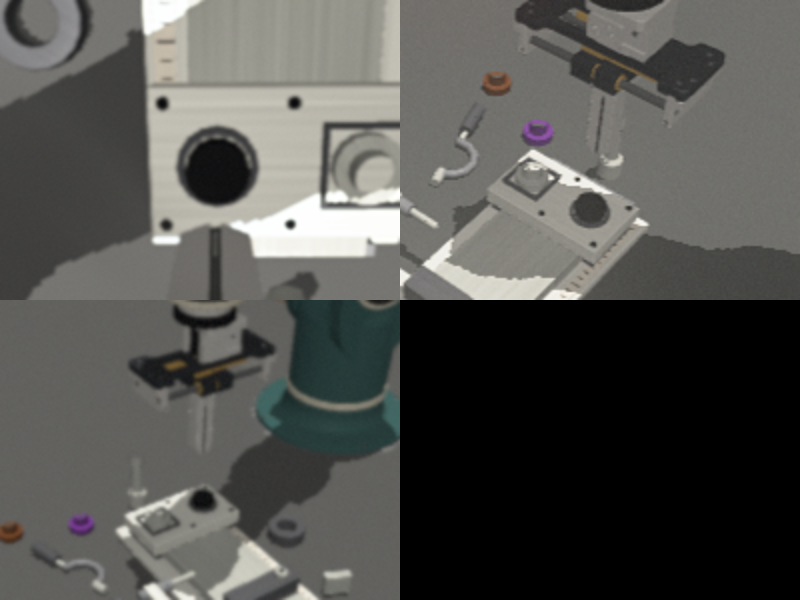

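The wrist crop shows the button at full-frame pixel (258,193) and the fingertips just short of it at (257,226). The measured TCP is a few mm off the commanded pose, so I let the arm settle and re-measure.

>>> move_arm --grip '[0,0,0]' --pt "0 0 0" --pt "0 0 0" --pt "0 0 0" --roll '[0,0,0]'

```text
clock: 3.48
ee_pos: [0.4148, -0.0574, 0.136]
orientation: [0.0, 0.858, 0.514, 0.0]
ft_force: [1.0, -0.8, 0.2]
gripper_width: -0.0
```

```bash
cat > w.py <<'E'
from h import *
s=get_state(); print(s['ee_pos'].round(4),s['orientation'].round(4),s['ft_force'].round(1))
M=eyes.camera_model('wrist'); im,d=eyes.camera('wrist')
g=(im.max(-1)<45).astype(np.uint8); n,l,st,ce=cv2.connectedComponentsWithStats(g)
for k in range(1,n):
    w,h,A=st[k,2:]
    if A>600 and .7<w/h<1.4 and A>.65*w*h: print('blob',st[k],ce[k].round(1),atz('wrist',ce[k],.066).round(4),'tcp px',np.round(proj('wrist',s['ee_pos']),1))
for r in eyes.spot_point('button_top','wrist')[:1]: print(r['score'],r['point'],atz('wrist',r['point'],.066).round(4))
E
python3 w.py
```

```text
[ 0.4148 -0.0574  0.136 ] [4.000e-04 8.581e-01 5.135e-01 2.000e-04] [ 1.  -0.8  0.2]
blob [239 180  33  32 781] [255.  195.7] [ 0.418  -0.0492  0.066 ] tcp px [255.8 233.4]
```

>>> move_arm --grip '[0,0,0,0,0]' --pt "0.8 -0.25 1.5" --pt "0 0 2.5" --pt "0 0 2.2" --pt "0 0 0" --pt "0 0 0" --roll '[0,0,0,0,0]'

```text
clock: 4.0
ee_pos: [0.4156, -0.0487, 0.0733]
orientation: [-0.001, 0.858, 0.514, -0.001]
ft_force: [0.5, -0.3, 0.9]
gripper_width: 0.0009
```

```bash
python3 w.py; python3 - <<'E'
from h import *
s=get_state(); out=[]
for c in ('wrist','side','scene'):
    im,d=eyes.camera(c); x,y=map(int,proj(c,s['ee_pos'])); y0,x0=y-50,x-65
    out.append(cv2.resize(im[y0:y0+100,x0:x0+130,::-1],(390,300),interpolation=cv2.INTER_CUBIC)); print(c,x0,y0)
cv2.imwrite('pics/c3.png',np.vstack([np.hstack(out[:2]),np.hstack([out[2],out[2]*0])]))
E
```

```text
[ 0.4156 -0.0487  0.0733] [-9.000e-04  8.579e-01  5.138e-01 -6.000e-04] [ 0.5 -0.3  0.9]
blob [ 263  270   83   82 6198] [301.9 311.6] [ 0.4149 -0.1334  0.066 ] tcp px [254.7 233. ]
0.97 [257.4, 230.0] [ 0.4173 -0.0505  0.066 ]
wrist 190 183
side 258 135
scene 207 108
```

View pics/c3.png

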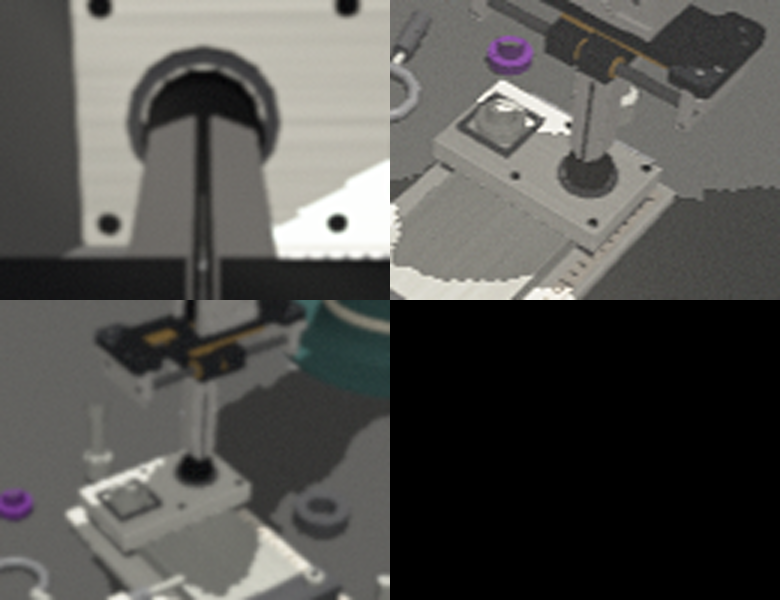

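The wrist crop shows the fingertip centred side to side on the button and roughly 2 mm short along the rail. I add 1.5 mm there, then press gently and watch the force.

>>> move_arm --grip '[0,0,0,0,0]' --pt "0.15 0 0.3" --pt "0 0 0.3" --pt "0 0 0.3" --pt "0 0 0.2" --pt "0 0 0" --roll '[0,0,0,0,0]'

```text
clock: 4.67
ee_pos: [0.4171, -0.0477, 0.0622]
orientation: [0.0, 0.858, 0.514, 0.0]
ft_force: [1.1, -1.6, 5.4]
gripper_width: 0.0003
```

>>> move_arm --grip '[0,0,0,0]' --pt "0 0 0.2" --pt "0 0 0.2" --pt "0 0 0.1" --pt "0 0 0" --roll '[0,0,0,0]'

```text
clock: 5.0
ee_pos: [0.4173, -0.0475, 0.058]
orientation: [0.0, 0.858, 0.514, 0.0]
ft_force: [-3.8, 0.9, 21.0]
gripper_width: 0.0003
```

>>> move_arm --grip '[0,0,0,0,0]' --pt "0.3 0 0" --pt "0.5 0 0" --pt "0.6 0 0" --pt "0.6 0 0" --pt "0.4 0 0" --roll '[0,0,0,0,0]'

```text
clock: 5.42
ee_pos: [0.4287, -0.026, 0.058]
orientation: [0.0, 0.858, 0.514, 0.0]
ft_force: [-3.3, 1.0, 18.9]
gripper_width: 0.0004
```

```bash
cat > t.py <<'E'
from h import *
s=get_state(); print(s['ee_pos'].round(4),s['ft_force'].round(1))
for c in ('side','scene'):
    im,d=eyes.camera(c)
    for t,z in {'carriage_face':.042,'stop_face':.042,'nest':.05}.items():
        for r in eyes.spot_point(t,c)[:1]: print(c,t,round(r['score'],2),atz(c,r['point'],z).round(4))
E
python3 t.py
```

```text
[ 0.4287 -0.026   0.058 ] [-3.3  1.  18.9]
side carriage_face 0.86 [ 0.4795 -0.0089  0.042 ]
side stop_face 0.7 [0.5232 0.0817 0.042 ]
side nest 0.96 [ 0.4923 -0.0642  0.05  ]
scene stop_face 0.73 [0.5215 0.0762 0.042 ]
scene nest 0.86 [ 0.506  -0.0662  0.05  ]
```

The carriage follows the finger and the button stays fully down at z = 0.058.

>>> move_arm --grip '[0,0,0,0,0]' --pt "0.6 0 0" --pt "0.8 0 0" --pt "0.8 0 0" --pt "0.8 0 0" --pt "0.8 0 0" --roll '[0,0,0,0,0]'

```text
clock: 6.23
ee_pos: [0.4464, 0.0075, 0.058]
orientation: [0.0, 0.858, 0.514, 0.0]
ft_force: [-5.6, 0.3, 20.6]
gripper_width: 0.0003
```

>>> move_arm --grip '[0,0,0,0,0]' --pt "0.8 0 0" --pt "0.8 0 0" --pt "0.6 0 0" --pt "0.4 0 0" --pt "0 0 0" --roll '[0,0,0,0,0]'

```text
clock: 6.65
ee_pos: [0.459, 0.0312, 0.0581]
orientation: [-0.0, 0.858, 0.514, 0.0]
ft_force: [-3.9, 3.5, 17.5]
gripper_width: 0.0004
```

```bash
python3 t.py; python3 - <<'E'
from h import *
s=get_state(); out=[]
for c in ('wrist','side'):
    im,d=eyes.camera(c); x,y=map(int,proj(c,s['ee_pos'])); y0,x0=max(0,y-110+30*(c=='side')),x-90
    out.append(cv2.resize(im[y0:y0+150,x0:x0+200,::-1],(400,300),interpolation=cv2.INTER_CUBIC)); print(c,x0,y0)
cv2.imwrite('pics/c4.png',np.hstack(out))
E
```

```text
[0.459  0.0312 0.0581] [-3.9  3.5 17.5]
side carriage_face 0.63 [0.5092 0.0525 0.042 ]
side stop_face 0.76 [0.5224 0.0798 0.042 ]
side nest 0.7 [ 0.5203 -0.0036  0.05  ]
scene carriage_face 0.79 [0.5073 0.046  0.042 ]
scene stop_face 0.63 [0.5111 0.0749 0.042 ]
scene nest 0.74 [ 0.5322 -0.0017  0.05  ]
wrist 165 123
side 205 136
```

View pics/c4.png

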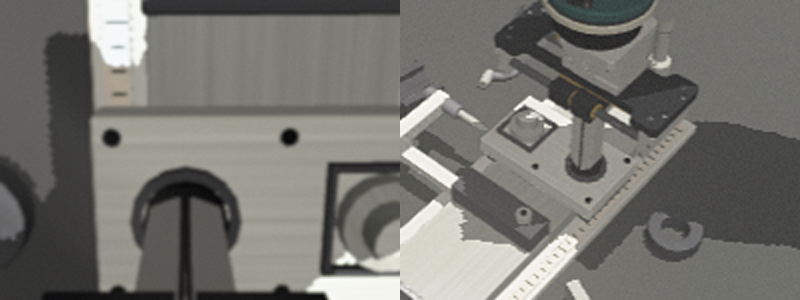

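>>> move_arm --grip '[0,0,0,0,0]' --pt "0.5 0 0" --pt "0.6 0 0" --pt "0.6 0 0" --pt "0.5 0 0" --pt "0.2 0 0" --roll '[0,0,0,0,0]'

```text
clock: 7.57
ee_pos: [0.4701, 0.0521, 0.058]
orientation: [-0.0, 0.858, 0.514, 0.0]
ft_force: [-4.8, 1.7, 20.6]
gripper_width: 0.0005
```

```bash
python3 t.py; python3 - <<'E'
from h import *
s=get_state(); M=eyes.camera_model('wrist')
im,d=eyes.camera('wrist'); x,y=map(int,proj('wrist',s['ee_pos']))
K=np.array(M["intrinsics"]);P=np.array(M["pose"])
v,u=np.mgrid[:384,:512]
X=np.stack([(u-K[0,2])/K[0,0]*d,-(v-K[1,2])/K[1,1]*d,-d],-1)@P[:3,:3].T+P[:3,3]
ydir=np.array([.47,.883]); ax=(X[...,:2]-s['ee_pos'][:2])@ydir*1000
for col in (x+25,x+35): print([(int(r),round(float(ax[r,col]),1),round(float(X[r,col,2]*1000))) for r in range(y-95,y-35,3)])
cv2.imwrite('pics/c5.png',cv2.resize(im[y-110:y+40,x-90:x+110,::-1],(800,600),interpolation=cv2.INTER_CUBIC))
E
```

```text
[0.4701 0.0521 0.058 ] [-4.8  1.7 20.6]
side carriage_face 0.58 [0.5217 0.0785 0.042 ]
side stop_face 0.56 [0.5195 0.0802 0.042 ]
side nest 0.9 [0.5357 0.0189 0.05  ]
scene carriage_face 0.57 [0.5183 0.0706 0.042 ]
scene stop_face 0.67 [0.5255 0.0788 0.042 ]
scene nest 0.57 [0.5562 0.0151 0.05  ]
[(138, 68.4, 55), (141, 66.4, 54), (144, 64.4, 55), (147, 62.4, 55), (150, 60.5, 56), (153, 58.3, 55), (156, 56.2, 54), (159, 54.2, 55), (162, 52.1, 55), (165, 50.0, 55), (168, 43.8, 31), (171, 41.3, 31), (174, 39.1, 32), (177, 38.3, 40), (180, 38.0, 49), (183, 36.2, 51), (186, 34.0, 51), (189, 31.5, 50), (192, 29.4, 51), (195, 27.1, 51)]
[(138, 68.4, 55), (141, 66.4, 55), (144, 64.5, 56), (147, 62.4, 55), (150, 60.4, 55), (153, 58.4, 56), (156, 56.2, 55), (159, 54.1, 55), (162, 52.2, 55), (165, 49.9, 55), (168, 43.8, 31), (171, 41.3, 31), (174, 38.8, 31), (177, 37.9, 38), (180, 38.1, 49), (183, 36.3, 51), (186, 33.9, 51), (189, 32.0, 52), (192, 29.5, 51), (195, 27.3, 51)]
```

View pics/c5.png

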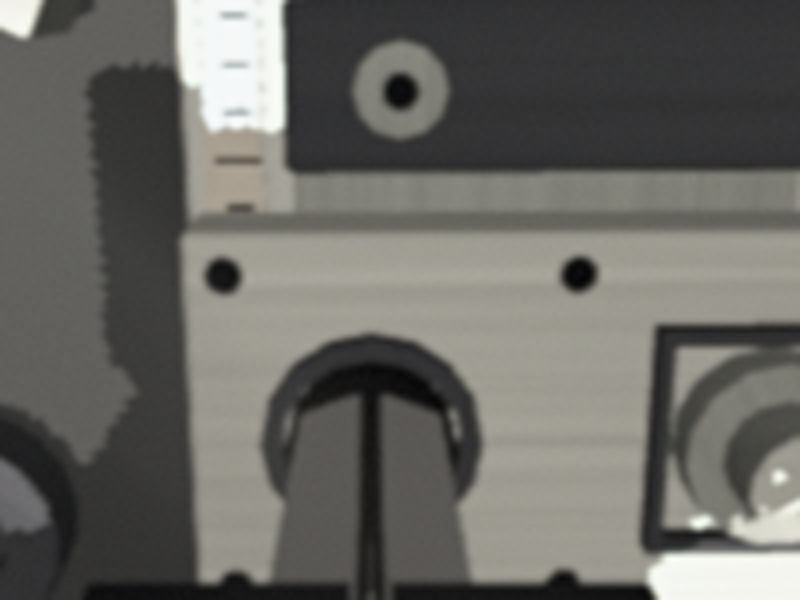

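The gap row in the wrist picture and depth put the carriage face about 11 mm short of the stop. I close in slowly.

>>> move_arm --grip '[0,0,0,0,0]' --pt "0.3 0 0" --pt "0.3 0 0" --pt "0.2 0 0" --pt "0.1 0 0" --pt "0 0 0" --roll '[0,0,0,0,0]'

```text
clock: 8.43
ee_pos: [0.4741, 0.0598, 0.058]
orientation: [-0.0, 0.858, 0.514, 0.0]
ft_force: [-5.5, 2.8, 19.6]
gripper_width: 0.0006
```

>>> move_arm --grip '[0,0,0,0]' --pt "0.1 0 0" --pt "0.1 0 0" --pt "0 0 0" --pt "0 0 0" --roll '[0,0,0,0]'

```text
clock: 8.77
ee_pos: [0.475, 0.0615, 0.058]
orientation: [-0.0, 0.858, 0.514, 0.0]
ft_force: [-5.5, 3.3, 19.5]
gripper_width: 0.0003
```

>>> move_arm --grip '[0,0,0,0]' --pt "0.1 0 0" --pt "0.05 0 0" --pt "0 0 0" --pt "0 0 0" --roll '[0,0,0,0]'

```text
clock: 9.1
ee_pos: [0.4753, 0.062, 0.058]
orientation: [0.0, 0.858, 0.514, -0.001]
ft_force: [-9.4, -1.2, 23.2]
gripper_width: 0.0006
```

The force along the rail jumped to about -5.5 N and the tool stopped short of its command, which means contact. I check by picture before letting go.

```bash
cat > g.py <<'E'
from h import *
import sys
s=get_state(); M=eyes.camera_model('wrist'); print(s['ee_pos'].round(4),s['ft_force'].round(1))
im,d=eyes.camera('wrist'); x,y=map(int,proj('wrist',s['ee_pos']))
K=np.array(M["intrinsics"]);P=np.array(M["pose"])
v,u=np.mgrid[:384,:512]
X=np.stack([(u-K[0,2])/K[0,0]*d,-(v-K[1,2])/K[1,1]*d,-d],-1)@P[:3,:3].T+P[:3,3]
ax=(X[...,:2]-[.4753,.062])@[.47,.883]*1000
for col in (x+15,x+35): print([(int(r),round(float(ax[r,col]),1),round(float(X[r,col,2]*1000))) for r in range(y-66,y-46,2)])
a=cv2.resize(im[y-110:y+40,x-90:x+110,::-1],(400,300),interpolation=cv2.INTER_CUBIC)
im,d=eyes.camera('side'); x,y=map(int,proj('side',s['ee_pos']))
b=cv2.resize(im[y-60:y+60,x-110:x+50,::-1],(400,300),interpolation=cv2.INTER_CUBIC)
cv2.imwrite(sys.argv[1],np.hstack([a,b]))
E
python3 g.py pics/c6.png
```

```text
[0.4753 0.062  0.058 ] [-9.4 -1.2 23.2]
[(167, 50.0, 63), (169, 48.7, 63), (171, 47.4, 63), (173, 45.9, 63), (175, 43.3, 56), (177, 41.6, 55), (179, 40.0, 55), (181, 38.5, 54), (183, 36.1, 50), (185, 34.6, 50)]
[(167, 48.7, 56), (169, 47.3, 56), (171, 45.8, 55), (173, 44.2, 54), (175, 43.0, 56), (177, 41.3, 54), (179, 39.9, 54), (181, 38.3, 54), (183, 36.4, 52), (185, 34.6, 51)]
```

View pics/c6.png

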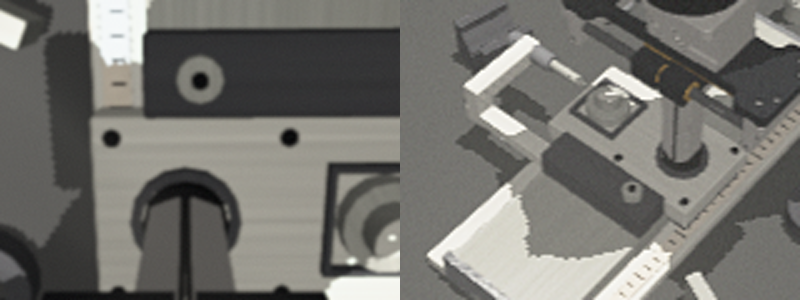

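The gap is gone in both views and the part stands in its nest. I lift straight up so the button comes up.

>>> move_arm --grip '[0,0,0,0,0]' --pt "0 0 -0.3" --pt "0 0 -0.4" --pt "0 0 -0.6" --pt "0 0 -2" --pt "0 0 -3" --roll '[0,0,0,0,0]'

```text
clock: 9.62
ee_pos: [0.4741, 0.062, 0.1195]
orientation: [-0.001, 0.858, 0.514, -0.002]
ft_force: [-0.1, -0.6, -0.4]
gripper_width: 0.0006
```

>>> move_arm --grip '[0,0,0,0,0]' --pt "-1 0 -3" --pt "-3 0 -2" --pt "-3 0 0" --pt "-3 0 0" --pt "0 0 0" --roll '[0,0,0,0,0]'

```text
clock: 10.03
ee_pos: [0.4261, -0.0303, 0.1706]
orientation: [0.0, 0.859, 0.512, -0.001]
ft_force: [0.7, -0.2, -0.7]
gripper_width: 0.0005
```

```bash
python3 - <<'E'
from h import *
s=get_state(); M=eyes.camera_model('wrist'); print(s['ee_pos'].round(4),s['ft_force'].round(1))
im,d=eyes.camera('wrist'); K=np.array(M["intrinsics"]);P=np.array(M["pose"]); v,u=np.mgrid[:384,:512]
X=np.stack([(u-K[0,2])/K[0,0]*d,-(v-K[1,2])/K[1,1]*d,-d],-1)@P[:3,:3].T+P[:3,3]
q=X[np.hypot(X[...,0]-.4745,X[...,1]-.060)<.011][:,2]; print('button z',np.median(q).round(4),len(q))
c=X[(np.hypot(X[...,0]-.507,X[...,1]-.043)<.005)][:,2]; print('carriage z',np.median(c).round(4))
x,y=map(int,proj('wrist',[.49,.065,.05])); x0=max(0,min(312,x-90)); y0=max(0,y-75)
a=cv2.resize(im[y0:y0+150,x0:x0+200,::-1],(400,300),interpolation=cv2.INTER_CUBIC)
im,d=eyes.camera('side'); x,y=map(int,proj('side',[.49,.065,.05]))
b=cv2.resize(im[y-60:y+60,x-80:x+80,::-1],(400,300),interpolation=cv2.INTER_CUBIC)
cv2.imwrite('pics/c7.png',np.hstack([a,b]))
E
```

```text
[ 0.4261 -0.0303  0.1706] [ 0.7 -0.2 -0.7]
button z 0.0668 398
carriage z 0.0508
```

View pics/c7.png

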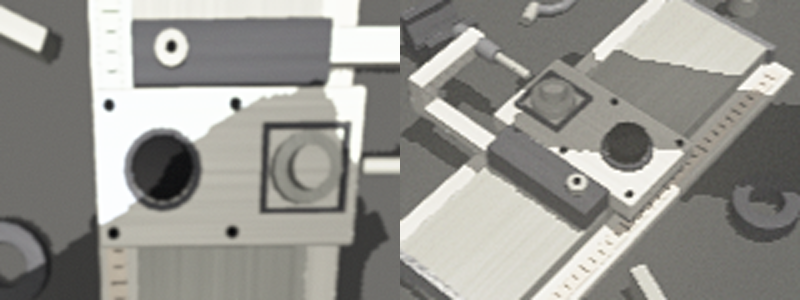

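```bash
python3 -c "
from h import *
print(workorder.hand_in())"
```

```text
the job is handed in; nothing more can be done
None
```

I pressed the lock button fully down with the closed fingertips and kept it down while sliding the carriage about 124 mm along the rail. After it met the end stop I lifted straight up and handed the job in at about 10 s.

- **During the slide:** the fingertip height stayed at 0.058 m, which is the button's fully-down height, with 17 to 23 N on the tool. At the stop, about 5.5 N appeared along the rail, and the carriage–stop gap was gone in both the wrist and side pictures.
- **After release:** the button top measured 66.8 mm high with the carriage top at 50.8 mm, so the button is fully up. The last pictures show the carriage face against the stop and the part upright in its nest. The arm is clear, reading only force noise.
- **Disagreements:** the first button position estimates differed between cameras by up to 12 mm, mostly in the scene camera. I went by the fits to the carriage and the button in the side and wrist views, which agreed to about 4 mm. One fast move ended about 6 mm short of its command; I corrected that before pressing.
- **Not measured:** I did not re-measure the bystanders or the end stop's exact position at the end, and the contact force on the stop was small. `hand_in` gave no verdict.

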